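# Dial the module code on a pack tester

### The arm

A 7-joint arm with a two-finger parallel gripper is mounted at the origin on the work surface. World frame = base frame: x ahead of the robot, y to its left, z up, the work surface at z = 0. Lengths are in mm, angles in rad, forces in N, time in s.
With the tool pointing down it reaches from about 425 to 825 mm from the base axis. Payload 3.6 kg.
Tool frame: the origin (TCP) lies between the finger pads; the fingertips stand 8 mm ahead of it and the grasp point (between the pads) lies 11 mm behind it (tip_reach is the distance from the TCP to the fingertips, in mm); z points along the fingers, y is the line along which they close (so a half turn about z gives the same grasp; the last joint's range is limited). The gripper opens to 85 mm and grips with 20 to 120 N. Pads are 22 mm wide; open, the fingers measure 114 mm over their backs; the gripper's body (76 mm by 85 mm) begins 54 mm behind the grasp point. The pads swing forward as they close: fully open they stand 13 mm farther back than shut.
Start: joints at [1.296, 0.615, -0.013, 1.423, 0.008, 1.103, -0.04], TCP at [160.07, -629.953, 239.297] pointing down, gripper open.
Joint ranges: [-3.12, 3.12], [-0.3, 2.06], [-1.34, 1.32], [0.26, 2.42], [-1.36, 4.5], [0.01, 1.98], [-2.84, 2.84]. Speed limits (rad/s): [2.79, 2.79, 3.14, 3.14, 3.14, 3.14, 3.14].

### API

Orientations are given as a rotation vector (axis times angle).
In Python, from rig import * gives the robot as it stands.
- The arm moves only by the tool servo_tool, never from a script. Its argument "plan" is a list of rows, each an object with "xyz": the shift along the tool's x, y, z in cm, a list of three; "yaw": the turn about the tool's z in degrees. A call has exactly 8 rows; each row shifts and turns the commanded pose from where the row before left it, along the tool's axes as they then stand; what a row does not reach is not made up. A row lasts 1/12 s, in which the tool goes at most 41.7 mm and 7.16 degrees, less where a joint would pass 70% of its speed; a pose out of reach is approached as far as the arm can. A call is refused whole if a number of a shift passes 4.17 or a number of a turn 7.16, either way. A call with a gripper value outside its range is refused whole. "gripper" is the opening, from -1 (shut) to 1 (fully open), set as the call begins (left out, the last holds). The fingers move at their own pace and stop on an object; "force" is the grip in N (left out, the last holds). Time passes only in rows, so rows that do not move let the fingers close, or fill a call up. It gives the time, the measured TCP pose, the force, the opening and the grip force at its end, in the units of the state.
- observe(): the state, without advancing time (a new reading comes with each control period).
- grab_frame(name): name is "side" or "top"; returns a dict with "img" (400x640x3 uint8, blue, green, red), "depth" (400x640 float32, mm along the optical axis (not along the pixel's ray), 0 where there is no reading), "mtx" (3x3 intrinsics, pixels), "R" (3x3) and "t" (3): a world point X has camera coordinates R X + t. Camera axes: x right, y down, z forward; pixel columns grow to the right and rows downward; lengths in mm; the calibration is good to about 2 mm. A picture is of the moment at which its call begins.
- hand_in(): hands the job in; it is judged then, once.
Trained networks look in the newest picture that a camera, given by its name, has taken for a name from the list of things; names that differ only in an ending like _2 or _b are one class to them, and where a whole thing is asked for, a point or a joint stands for the part that bears it (a point fixed in the world has none). Each returns a list of dicts, best first, with "conf" (0 to 1); they miss things now and then, are a little off and sometimes report something else, mostly with a low value. They report only what shows in the picture. A call takes as long as a camera call.
- regions_of(camera, name): "region" (400x640 bool, what is visible of it) and "at" ([row, column] in pixels, amid what is visible of it).
- place_of(camera, name): "at" ([row, column] in pixels: a listed point, or the origin of a listed thing).
The state is a dict: "clock": time; "joint_pos": joint angles; "joint_velocities": joint speeds; "effort": joint torques, N m; "eef_pos": TCP position; "eef_rot": TCP orientation; "contact_force": force on the tool from outside, world axes, zero at the start; "moment": the same for the moment, N m; "grip_width": opening from 0.0 (shut) to 1.0 (fully open); "gripper_force": force on a finger pad.
Only numpy, scipy, OpenCV 4.12 (cv2) and the standard library are available. Lean on these libraries where they do the work, as an engineer would, in place of code of your own. Each camera call takes 0.05 s, during which the arm holds its last target. There are 200 camera calls.

### The job

On the bench tester, turn the three thumbwheels with light finger pressure until they show 3, 1, 4 from left to right as seen from the robot, each clicked home. Only then press the load key (the larger of the two round keys) right down and let it go; leave the clear key and everything else on the bench as it is.

Things in the scene. Friction and masses are not known exactly. Their poses are not given: they have to be found in the camera images.
- tester: grey steel bench tester, a level box 200 mm (its x) by 300 mm (its y) by 70 mm high, fixed to the bench; origin: centre of its underside; its -x side faces roughly to the robot, its +y is on the robot's left. Three thumbwheels stand out of its top panel in a row along its y, 36 mm apart; beyond them (+x) lies a dark display window, at the -y end are two round keys
- slot_left (a point): point on the panel surface, 70 mm above the bench, straight below the top of the left thumbwheel; axes as the tester's. The wheel's top stands 6 to 14 mm above this point (wheels differ, not measured: feel for it). Pressed, the wheel gives about 1 mm for 8 N, 4 mm at most; about 3 N along the rim takes it over a click, below 5 N a finger may slip; 9 N is right
- wheel_left (a joint): turn of the left (+y end) thumbwheel, rad: white plastic wheel, radius 22 mm, 16 mm wide, axle along the tester's y. Grows as its top moves to the tester's +x, 13.8 mm of rim per digit. Digit d is at d x 0.6283, stops just past 0 and 5; let go, it clicks to the nearest digit (seldom balances half-way). Black dice pips (0 to 5) on the rim: those at the very top, between pale marks, are set
- slot_mid (a point): point on the panel surface, 70 mm above the bench, straight below the top of the mid thumbwheel; axes as the tester's. The wheel's top stands 6 to 14 mm above this point (wheels differ, not measured: feel for it). Pressed, the wheel gives about 1 mm for 8 N, 4 mm at most; about 3 N along the rim takes it over a click, below 5 N a finger may slip; 9 N is right
- wheel_mid (a joint): turn of the middle thumbwheel, rad: white plastic wheel, radius 22 mm, 16 mm wide, axle along the tester's y. Grows as its top moves to the tester's +x, 13.8 mm of rim per digit. Digit d is at d x 0.6283, stops just past 0 and 5; let go, it clicks to the nearest digit (seldom balances half-way). Black dice pips (0 to 5) on the rim: those at the very top, between pale marks, are set
- slot_right (a point): point on the panel surface, 70 mm above the bench, straight below the top of the right thumbwheel; axes as the tester's. The wheel's top stands 6 to 14 mm above this point (wheels differ, not measured: feel for it). Pressed, the wheel gives about 1 mm for 8 N, 4 mm at most; about 3 N along the rim takes it over a click, below 5 N a finger may slip; 9 N is right
- wheel_right (a joint): turn of the right (-y end) thumbwheel, rad: white plastic wheel, radius 22 mm, 16 mm wide, axle along the tester's y. Grows as its top moves to the tester's +x, 13.8 mm of rim per digit. Digit d is at d x 0.6283, stops just past 0 and 5; let go, it clicks to the nearest digit (seldom balances half-way). Black dice pips (0 to 5) on the rim: those at the very top, between pale marks, are set
- load (a joint): travel of the load key, m: 0 up, 0.006 fully down, about 5 N, springs back: the larger of the two round grey keys on the panel's -y end, 28 mm across, in a black collar; the two keys may change places
- load_top (a point): centre of the top face of the load key, 18 mm above the panel when up
- clear (a joint): travel of the clear key, m: 0 up, 0.006 down: the smaller of the two round grey keys, 18 mm across
- clear_top (a point): centre of the top face of the clear key, 18 mm above the panel when up
- nut_dish: small steel dish, 60 mm across, 22 mm high, standing on the tester's panel beyond the wheels; origin under its centre; not part of the job
- strap: copper link, 16 x 50 x 4 mm, lying on the tester's panel near its edge facing the robot; origin under its centre; not part of the job
- module: grey battery module, 270 x 100 x 20 mm, lying on the bench to the right; origin under its centre; not part of the job
- driver: screwdriver lying on the bench to the left; origin under its centre; not part of the job

How it is judged (in metres and radians):
On the way, in this order (a step that is already met when the one before it is completed fails the run):
1. all three wheels rest at 3, 1, 4 (value of joint wheel_left between 1.735 and 2.035 rad and value of joint wheel_mid between 0.4783 and 0.7783 rad and value of joint wheel_right between 2.3633 and 2.6633 rad), for 0.2 s.
2. the load key is pressed down with the code set (all of step 1 and value of joint load above 0.0045 m), for 0.05 s.
At the end, for the whole second after the job is handed in: the wheels show 3, 1, 4 (left, middle, right), each within 0.15 rad of its click, at rest, and the load key is up again after being pressed at least 4.5 mm down with the code set (all of step 1 and value of joint load below 0.0015 m and velocity of joint wheel_left between -0.1 and 0.1 rad/s and velocity of joint wheel_mid between -0.1 and 0.1 rad/s and velocity of joint wheel_right between -0.1 and 0.1 rad/s); the robot touches nothing.
It fails at once if a thumbwheel is pressed with more than 16 N (contact force between anything else and wheel_left above 16 N or contact force between anything else and wheel_mid above 16 N or contact force between anything else and wheel_right above 16 N).
It fails at once if the load key is pressed (over 3 mm) while the wheels do not show 3, 1, 4 (value of joint load above 0.003 m and not (value of joint wheel_left between 1.735 and 2.035 rad and value of joint wheel_mid between 0.4783 and 0.7783 rad and value of joint wheel_right between 2.3633 and 2.6633 rad)).
It fails at once if the clear key is pressed (over 3 mm) (value of joint clear above 0.003 m).
It fails at once if a bystander is moved by more than 25 mm (distance of any of nut_dish, strap, module, driver from where it was at the start of the episode above 0.025 m).
It also fails if it takes over 67 s, if anything falls off the work surface, if the arm or the gripper's body presses on something with over 40 N, if the wrist force passes 120 N, or if a joint passes its speed limit or range.

## Working session

There is one attempt and no reset: what is moved stays moved. The work goes in short steps, Python scripts to look and compute and a tool call to move; the robot and the scene stay as the last step left them, time stands still between calls to the robot, and variables do not carry over. Pictures are saved under pics/ and viewed, at most 10 in all, crops included, and the job is handed in when it is done.

Besides the shell and the picture viewer there is one more tool, called after "Request:" as name(argument=value, ...) on one line, values as JSON. servo_tool: Moves the arm, as the interface text tells. Its arguments: {"type":"object","properties":{"plan":{"type":"array","items":{"type":"object","properties":{"xyz":{"type":"array","items":{"type":"number"}},"yaw":{"type":"number"}}}},"gripper":{"type":"number"},"force":{"type":"number"}},"required":["plan"]}

```bash
mkdir -p pics; cat > h.py <<'E'
from rig import *
import numpy as np, cv2
def world(f,at,z=None):
    r,c=at; K=f["mtx"]; R=np.array(f["R"]); t=np.array(f["t"])
    ray=R.T@np.linalg.solve(K,[c,r,1.]); o=-R.T@t
    if z is None:
        d=f["depth"][int(round(r)),int(round(c))]; return o+ray*d
    return o+ray*(z-o[2])/ray[2]
E
python3 - <<'E'
from h import *
s=observe(); print({k:np.round(v,3) for k,v in s.items()})
Z=dict(slot_left=70,slot_mid=70,slot_right=70,load_top=88,clear_top=88,tester=0,nut_dish=70,strap=70)
for cam in("top","side"):
    f=grab_frame(cam); cv2.imwrite(f"pics/{cam}0.png",f["img"])
    print(cam, -np.array(f["R"]).T@f["t"])
    for n,z in Z.items():
        for d in place_of(cam,n)[:2]: print(n,round(d["conf"],2),np.round(d["at"],1),np.round(world(f,d["at"],z),1))
E
```

```text
{'clock': np.float64(0.0), 'joint_pos': array([ 1.295,  0.616, -0.013,  1.425,  0.008,  1.103, -0.04 ]), 'joint_velocities': array([-0.001, -0.002,  0.   , -0.002,  0.001,  0.001, -0.   ]), 'effort': array([ 0.0000e+00, -4.6921e+01,  2.5900e-01, -1.7103e+01,  1.0000e-02,
        1.0000e-02, -0.0000e+00]), 'eef_pos': array([ 159.888, -629.234,  238.125]), 'eef_rot': array([-3.115e+00, -3.900e-01,  1.000e-03]), 'contact_force': array([-0.174, -0.422, -0.205]), 'moment': array([-0.009, -0.007,  0.032]), 'gripper_force': np.float64(0.0), 'grip_width': np.float64(1.0)}
top [ 485.63009244  -51.36680635 1184.7203472 ]
slot_left 0.73 [202.9 232.7] [565.3 199.3  70. ]
slot_mid 0.7 [202.5 245.2] [566.2 167.2  70. ]
slot_mid 0.54 [243.3 178.3] [462.7 337.2  70. ]
slot_right 0.95 [205.6 255.5] [558.1 140.7  70. ]
load_top 0.66 [180.6 302.9] [619.6  18.2  88. ]
clear_top 0.42 [207.3 298.5] [552.2  29.2  88. ]
clear_top 0.28 [175.6 304.2] [632.3  14.9  88. ]
tester 0.72 [195.6 270.3] [589.8 112.6   0. ]
tester 0.69 [207.7 299.5] [556.4  33.    0. ]
nut_dish 0.82 [168.4 281.4] [653.7  74.7  70. ]
nut_dish 0.34 [224.  279.3] [510.9  79.5  70. ]
strap 0.67 [225.3 277.3] [507.6  84.5  70. ]
side [ 278.93215636  985.19284437 1059.51046559]
slot_left 0.85 [252.6 303.9] [572.1 196.8  70. ]
slot_mid 0.86 [244.3 308.3] [569.4 163.5  70. ]
slot_right 0.71 [233.  311.7] [573.  118.2  70. ]
slot_right 0.53 [200.8 302.1] [644.   -7.6  70. ]
load_top 0.5 [199.5 304.2] [632.8   3.   88. ]
clear_top 0.59 [210.8 329.7] [541.5  30.6  88. ]
tester 0.88 [241.7 308.3] [593.1  95.1   0. ]
strap 0.41 [229.2 334.3] [512.1  85.3  70. ]
strap 0.23 [147.3 345. ] [ 580.9 -323.7   70. ]
```

```bash
python3 - <<'E'
import cv2,numpy as np
a=cv2.imread("pics/top0.png")[140:260,180:340]; b=cv2.imread("pics/side0.png")[180:290,240:400]
cv2.imwrite("pics/a.png",cv2.resize(a,None,fx=5,fy=5,interpolation=2)); cv2.imwrite("pics/b.png",cv2.resize(b,None,fx=5,fy=5,interpolation=2))
E
```

```text
(no output)
```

View pics/a.png

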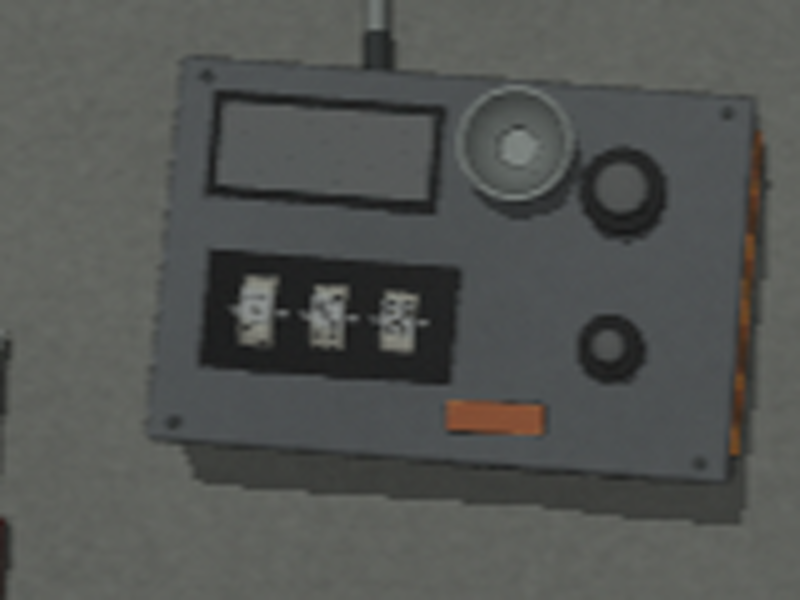

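View pics/b.png

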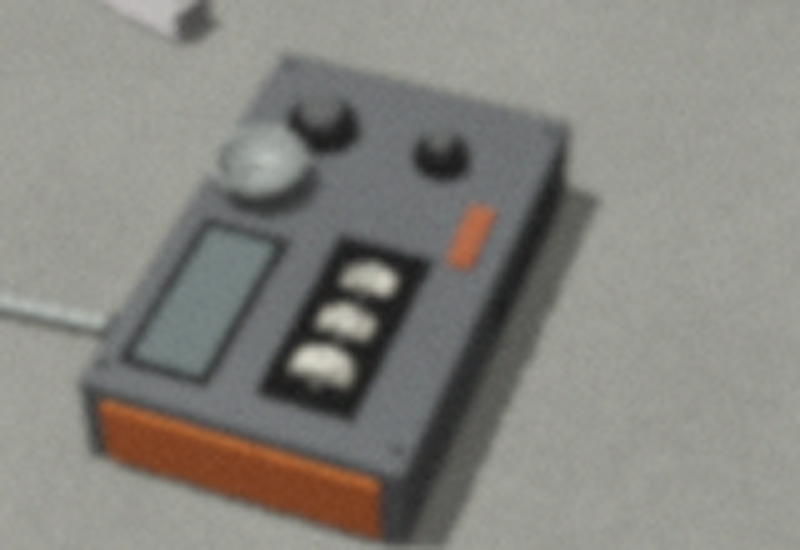

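```bash
python3 - <<'E'
from h import *
F={}
for cam in("top","side"):
    fs=[grab_frame(cam) for _ in range(10)]; F[cam]=fs[0]
    F[cam]["avg"]=np.mean([f["img"].astype(float) for f in fs],0); F[cam]["depth"]=np.median([f["depth"] for f in fs],0)
f=F["top"]
P={k:world(f,(v[1]/5+140,v[0]/5+180),z) for k,v,z in [("TL",(185,57),70),("TR",(755,97),70),("BR",(727,480),70),("BL",(148,437),70),("wl",(256,311),80),("wm",(329,317),80),("wr",(400,321),80),("load",(622,187),88),("clear",(609,346),88),("dish",(517,143),92)]}
for k,p in P.items(): print(k,np.round(p,1))
u=(P["TL"]+P["BL"]-P["TR"]-P["BR"])/2; v=(P["TL"]+P["TR"]-P["BL"]-P["BR"])/2
print(np.linalg.norm(u),np.linalg.norm(v),"yaw",np.degrees(np.arctan2(-u[0],u[1])),np.degrees(np.arctan2(v[1],v[0])))
D=f["depth"]; h=lambda r,c: world(f,(r,c))[2]
for name,c in (("l",231),("m",246),("r",260)):
    print(name,[[round(h(r,cc)) for cc in range(c-3,c+4)] for r in range(199,208)])
def strip(im,r0,r1,c0,c1,k):
    a=im[r0:r1,c0:c1]; a=(a-a.min())/(a.max()-a.min())*255
    return cv2.resize(a.astype(np.uint8),None,fx=k,fy=k,interpolation=cv2.INTER_CUBIC)
cv2.imwrite("pics/c.png",strip(f["avg"],192,214,221,271,16))
cv2.imwrite("pics/d.png",strip(F["side"]["avg"],228,262,292,326,16))
E
```

```text
TL [699.1 241.8  70. ]
TR [676.3 -53.   70. ]
BR [480.  -37.9  70. ]
BL [502.9 257.7  70. ]
wl [566.4 200.9  80. ]
wm [563.2 163.7  80. ]
wr [561.  127.5  80. ]
load [627.8  14.4  88. ]
clear [547.4  20.9  88. ]
dish [649.9  67.1  92. ]
296.0994384117262 196.86879940755225 yaw -4.41936794075202 -4.523389604184231
l [[80, 80, 81, 82, 80, 82, 75], [82, 82, 81, 81, 81, 82, 75], [81, 82, 83, 82, 81, 83, 73], [83, 83, 83, 81, 81, 81, 72], [82, 81, 82, 81, 82, 82, 71], [81, 80, 81, 81, 81, 81, 71], [81, 79, 79, 81, 79, 80, 72], [78, 79, 78, 79, 79, 77, 72], [75, 76, 77, 77, 77, 78, 72]]
m [[77, 76, 76, 77, 76, 76, 70], [78, 79, 79, 77, 77, 74, 72], [79, 77, 80, 77, 79, 75, 70], [78, 78, 78, 79, 79, 73, 70], [78, 79, 79, 79, 78, 72, 73], [79, 78, 79, 80, 79, 71, 73], [78, 77, 78, 80, 79, 71, 72], [77, 79, 78, 77, 78, 70, 72], [78, 75, 77, 76, 76, 72, 71]]
r [[74, 73, 74, 73, 74, 73, 71], [76, 76, 75, 75, 76, 76, 73], [77, 76, 76, 76, 77, 77, 72], [77, 78, 78, 78, 75, 76, 71], [79, 77, 78, 78, 79, 73, 72], [79, 79, 78, 78, 78, 72, 73], [78, 77, 78, 77, 78, 73, 71], [78, 77, 76, 78, 76, 72, 73], [77, 75, 76, 75, 76, 71, 72]]
```

View pics/c.png

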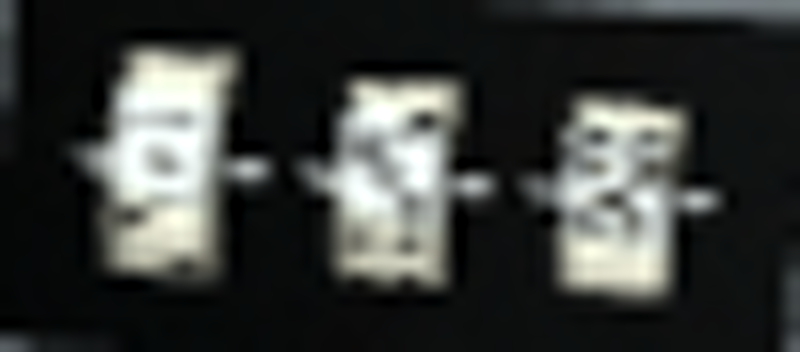

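View pics/d.png

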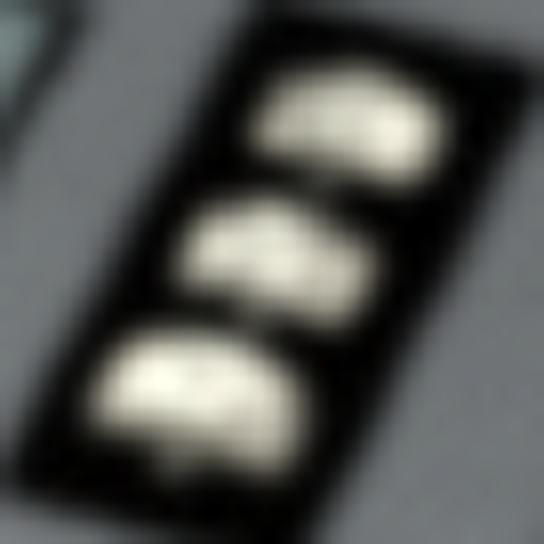

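The pictures show left = 1 (one pip by the marks, 2 below it), mid = 3 (diagonal of three, 4 below it) and right = 5 (4 above it, blank below). So the turns needed are +2, −2 and −1. The wheel tops are at about (566,201), (564,165) and (561,129). The load key is the far one, at (628,14). Tester yaw is about −4.5°.

Request:
servo_tool(plan=[{"xyz":[3,0,0],"yaw":6.2},{"xyz":[3,0,0],"yaw":6.2},{"xyz":[3,0,0],"yaw":6.3},{"xyz":[3,-2.8,0],"yaw":0},{"xyz":[3,-2.8,0],"yaw":0},{"xyz":[3,-2.8,0],"yaw":0},{"xyz":[3,-2.8,0],"yaw":0},{"xyz":[3,-2.8,0],"yaw":0}], gripper=-1, force=30)

```text
clock: 2.57
eef_pos: [410.7, -488.1, 239.5]
eef_rot: [3.139, -0.122, 0.0]
contact_force: [0.2, -1.7, -1.3]
grip_width: 0.002
gripper_force: 0.0
```

Request:
servo_tool(plan=[{"xyz":[0.65,-3.9,0],"yaw":0},{"xyz":[0.65,-3.9,0],"yaw":0},{"xyz":[0.65,-3.9,0],"yaw":0},{"xyz":[0.65,-3.9,0],"yaw":0},{"xyz":[0.65,-3.9,0],"yaw":0},{"xyz":[0.65,-3.9,0],"yaw":0},{"xyz":[0.65,-3.9,0],"yaw":0},{"xyz":[0.65,-3.9,0],"yaw":0}])

```text
clock: 3.23
eef_pos: [485.5, -180.5, 239.7]
eef_rot: [3.139, -0.122, 0.001]
contact_force: [1.3, -0.1, 0.1]
grip_width: 0.001
gripper_force: 0.0
```

Request:
servo_tool(plan=[{"xyz":[0.65,-3.9,0],"yaw":0},{"xyz":[0.65,-3.9,0],"yaw":0},{"xyz":[0.65,-3.9,0],"yaw":0},{"xyz":[0.65,-3.9,0],"yaw":0},{"xyz":[0.65,-3.9,0],"yaw":0},{"xyz":[0.65,-3.9,0],"yaw":0},{"xyz":[0.65,-3.9,0],"yaw":0},{"xyz":[0.65,-3.9,0],"yaw":0}])

```text
clock: 3.9
eef_pos: [561.5, 126.6, 239.7]
eef_rot: [-3.139, 0.122, -0.001]
contact_force: [-0.1, -0.7, -0.3]
grip_width: -0.0
gripper_force: 0.0
```

Request:
servo_tool(plan=[{"xyz":[0.7,-0.2,3.8],"yaw":0},{"xyz":[0,0,4.0],"yaw":0},{"xyz":[0,0,3.5],"yaw":0},{"xyz":[0,0,1.8],"yaw":0},{"xyz":[0,0,0.5],"yaw":0},{"xyz":[0,0,0.3],"yaw":0},{"xyz":[0,0,0],"yaw":0},{"xyz":[0,0,0],"yaw":0}])

```text
clock: 4.57
eef_pos: [569.8, 126.4, 102.1]
eef_rot: [-3.138, 0.122, -0.005]
contact_force: [-0.2, -1.0, 0.1]
grip_width: 0.003
gripper_force: 0.0
```

Request:
servo_tool(plan=[{"xyz":[0,-0.2,0.3],"yaw":0},{"xyz":[0,0,0.3],"yaw":0},{"xyz":[0,0,0.2],"yaw":0},{"xyz":[0,0,0.1],"yaw":0},{"xyz":[0,0,0.1],"yaw":0},{"xyz":[0,0,0.1],"yaw":0},{"xyz":[0,0,0],"yaw":0},{"xyz":[0,0,0],"yaw":0}])

```text
clock: 5.23
eef_pos: [568.6, 128.1, 89.3]
eef_rot: [-3.139, 0.122, 0.0]
contact_force: [-0.0, 0.2, 0.4]
grip_width: 0.001
gripper_force: 0.0
```

Request:
servo_tool(plan=[{"xyz":[0,0,0.1],"yaw":0},{"xyz":[0,0,0],"yaw":0},{"xyz":[0,0,0.1],"yaw":0},{"xyz":[0,0,0],"yaw":0},{"xyz":[0,0,0.1],"yaw":0},{"xyz":[0,0,0],"yaw":0},{"xyz":[0,0,0],"yaw":0},{"xyz":[0,0,0],"yaw":0}])

```text
clock: 5.9
eef_pos: [568.5, 128.1, 86.3]
eef_rot: [-3.139, 0.122, -0.0]
contact_force: [-0.4, 0.2, -0.2]
grip_width: 0.002
gripper_force: 0.0
```

Request:
servo_tool(plan=[{"xyz":[0,0,0.05],"yaw":0},{"xyz":[0,0,0.05],"yaw":0},{"xyz":[0,0,0],"yaw":0},{"xyz":[0,0,0.05],"yaw":0},{"xyz":[0,0,0],"yaw":0},{"xyz":[0,0,0],"yaw":0},{"xyz":[0,0,0],"yaw":0},{"xyz":[0,0,0],"yaw":0}])

```text
clock: 6.57
eef_pos: [568.7, 128.1, 85.1]
eef_rot: [-3.139, 0.122, -0.001]
contact_force: [-0.8, -1.1, 3.5]
grip_width: -0.0
gripper_force: 1.5
```

Request:
servo_tool(plan=[{"xyz":[0,0,0.04],"yaw":0},{"xyz":[0,0,0.03],"yaw":0},{"xyz":[0,0,0],"yaw":0},{"xyz":[0,0,0],"yaw":0},{"xyz":[0,0,0],"yaw":0},{"xyz":[0,0,0],"yaw":0},{"xyz":[0,0,0],"yaw":0},{"xyz":[0,0,0],"yaw":0}])

```text
clock: 7.23
eef_pos: [568.9, 128.1, 84.7]
eef_rot: [-3.139, 0.122, -0.002]
contact_force: [-0.8, -0.2, 5.9]
grip_width: 0.003
gripper_force: 2.8
```

Request:
servo_tool(plan=[{"xyz":[0,0,0.07],"yaw":0},{"xyz":[0,0,0],"yaw":0},{"xyz":[-0.2,0,0],"yaw":0},{"xyz":[-0.3,0,0],"yaw":0},{"xyz":[-0.3,0,0],"yaw":0},{"xyz":[-0.3,0,0],"yaw":0},{"xyz":[-0.3,0,0],"yaw":0},{"xyz":[0,0,0],"yaw":0}])

```text
clock: 7.9
eef_pos: [553.6, 129.4, 84.0]
eef_rot: [-3.139, 0.121, 0.002]
contact_force: [-2.0, -0.2, 8.8]
grip_width: -0.001
gripper_force: 4.4
```

Request:
servo_tool(plan=[{"xyz":[0,0,-0.8],"yaw":0},{"xyz":[0,0,-1.7],"yaw":0},{"xyz":[0.7,-1.8,0],"yaw":0},{"xyz":[0.7,-1.8,0],"yaw":0},{"xyz":[0,0,0.9],"yaw":0},{"xyz":[0,0,0.6],"yaw":0},{"xyz":[0,0,0.3],"yaw":0},{"xyz":[0,0,0],"yaw":0}])

```text
clock: 8.57
eef_pos: [569.4, 162.2, 88.6]
eef_rot: [3.137, -0.124, -0.008]
contact_force: [-0.6, -0.5, 1.3]
grip_width: 0.006
gripper_force: 0.0
```

Request:
servo_tool(plan=[{"xyz":[0,0,0],"yaw":0},{"xyz":[0,0,0.1],"yaw":0},{"xyz":[0,0,0],"yaw":0},{"xyz":[0,0,0.1],"yaw":0},{"xyz":[0,0,0],"yaw":0},{"xyz":[0,0,0.1],"yaw":0},{"xyz":[0,0,0],"yaw":0},{"xyz":[0,0,0],"yaw":0}])

```text
clock: 9.23
eef_pos: [571.3, 164.0, 87.4]
eef_rot: [-3.139, 0.122, 0.0]
contact_force: [0.7, -0.0, -0.1]
grip_width: -0.001
gripper_force: 0.0
```

```bash
cat > look.py <<'E'
import sys; from h import *
n=sys.argv[1]; o=[]
for cam,(r0,r1,c0,c1) in (("top",(192,214,221,271)),("side",(225,265,285,335))):
    a=np.mean([grab_frame(cam)["img"].astype(float) for _ in range(4)],0)[r0:r1,c0:c1]
    a=np.clip(a*255/max(a.max(),1),0,255).astype(np.uint8); k=800/(c1-c0)
    o.append(cv2.resize(a,None,fx=k if cam=="top" else k/3.2,fy=k if cam=="top" else k/3.2,interpolation=cv2.INTER_CUBIC))
w=o[1]; p=np.zeros((w.shape[0],o[0].shape[1],3),np.uint8); p[:,:w.shape[1]]=w
cv2.imwrite(f"pics/{n}.png",np.vstack([o[0],p]))
E
python3 look.py e
```

```text
(no output)
```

View pics/e.png

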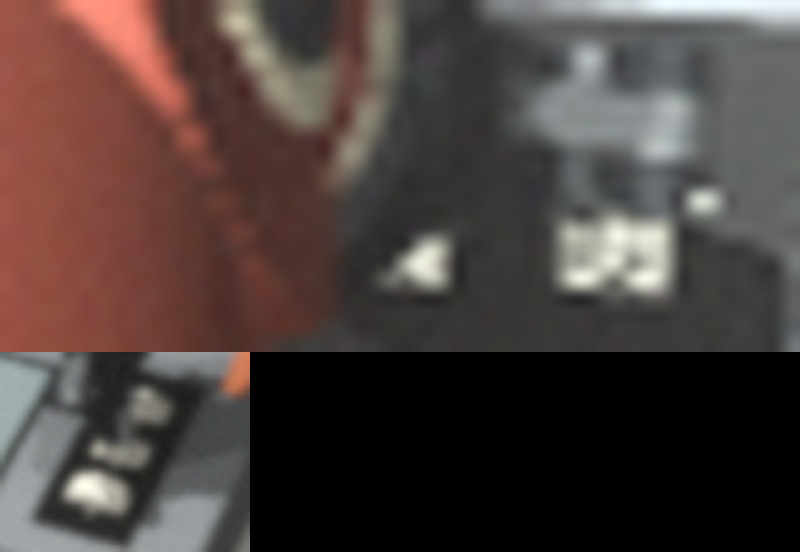

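The arm hides most of the wheels here. I'll carry on by feel and look again afterwards.

Request:
servo_tool(plan=[{"xyz":[0,0,0.1],"yaw":0},{"xyz":[0,0,0],"yaw":0},{"xyz":[0,0,0.05],"yaw":0},{"xyz":[0,0,0],"yaw":0},{"xyz":[0,0,0],"yaw":0},{"xyz":[0,0,0],"yaw":0},{"xyz":[0,0,0],"yaw":0},{"xyz":[0,0,0],"yaw":0}])

```text
clock: 10.3
eef_pos: [571.6, 164.1, 86.2]
eef_rot: [-3.139, 0.122, -0.001]
contact_force: [-0.1, -0.3, 4.5]
grip_width: 0.001
gripper_force: 1.8
```

Request:
servo_tool(plan=[{"xyz":[0,0,0.06],"yaw":0},{"xyz":[0,0,0.06],"yaw":0},{"xyz":[-0.2,0,0],"yaw":0},{"xyz":[-0.3,0,0],"yaw":0},{"xyz":[-0.3,0,0],"yaw":0},{"xyz":[-0.3,0,0],"yaw":0},{"xyz":[-0.3,0,0],"yaw":0},{"xyz":[0,0,0],"yaw":0}])

```text
clock: 10.97
eef_pos: [556.3, 165.4, 85.2]
eef_rot: [-3.139, 0.121, 0.003]
contact_force: [-1.8, 0.4, 8.6]
grip_width: -0.003
gripper_force: 4.2
```

Request:
servo_tool(plan=[{"xyz":[0,0,-0.5],"yaw":0},{"xyz":[0,0,-0.5],"yaw":0},{"xyz":[0.7,0,0],"yaw":0},{"xyz":[0.7,0,0],"yaw":0},{"xyz":[0,0,0.4],"yaw":0},{"xyz":[0,0,0.3],"yaw":0},{"xyz":[0,0,0.1],"yaw":0},{"xyz":[0,0,0],"yaw":0}])

```text
clock: 11.63
eef_pos: [571.4, 163.6, 86.5]
eef_rot: [3.139, -0.122, -0.001]
contact_force: [-0.1, -1.1, 2.3]
grip_width: -0.001
gripper_force: 0.9
```

Request:
servo_tool(plan=[{"xyz":[0,0,0.05],"yaw":0},{"xyz":[0,0,0.05],"yaw":0},{"xyz":[0,0,0.05],"yaw":0},{"xyz":[0,0,0],"yaw":0},{"xyz":[0,0,0],"yaw":0},{"xyz":[0,0,0],"yaw":0},{"xyz":[0,0,0],"yaw":0},{"xyz":[0,0,0],"yaw":0}])

```text
clock: 12.3
eef_pos: [571.7, 163.6, 86.0]
eef_rot: [3.139, -0.122, 0.002]
contact_force: [-0.2, -0.2, 4.5]
grip_width: 0.003
gripper_force: 2.7
```

Request:
servo_tool(plan=[{"xyz":[0,0,0.06],"yaw":0},{"xyz":[0,0,0.06],"yaw":0},{"xyz":[-0.2,0,0],"yaw":0},{"xyz":[-0.3,0,0],"yaw":0},{"xyz":[-0.3,0,0],"yaw":0},{"xyz":[-0.3,0,0],"yaw":0},{"xyz":[-0.3,0,0],"yaw":0},{"xyz":[0,0,0],"yaw":0}])

```text
clock: 12.97
eef_pos: [557.9, 164.8, 85.4]
eef_rot: [-3.139, 0.122, -0.003]
contact_force: [-0.4, -1.9, 8.5]
grip_width: 0.003
gripper_force: 4.2
```

Request:
servo_tool(plan=[{"xyz":[0,0,-0.8],"yaw":0},{"xyz":[0,0,-1.7],"yaw":0},{"xyz":[-0.1,-1.8,0],"yaw":0},{"xyz":[0,-1.8,0],"yaw":0},{"xyz":[0,0,0.7],"yaw":0},{"xyz":[0,0,0.5],"yaw":0},{"xyz":[0,0,0.2],"yaw":0},{"xyz":[0,0,0],"yaw":0}])

```text
clock: 13.63
eef_pos: [558.3, 199.3, 93.7]
eef_rot: [3.137, -0.124, -0.004]
contact_force: [0.2, -0.3, 0.3]
grip_width: 0.001
gripper_force: 0.0
```

Request:
servo_tool(plan=[{"xyz":[0,0,0],"yaw":0},{"xyz":[0,0,0.1],"yaw":0},{"xyz":[0,0,0],"yaw":0},{"xyz":[0,0,0.1],"yaw":0},{"xyz":[0,0,0],"yaw":0},{"xyz":[0,0,0],"yaw":0},{"xyz":[0,0,0],"yaw":0},{"xyz":[0,0,0],"yaw":0}])

```text
clock: 14.3
eef_pos: [559.2, 201.1, 93.1]
eef_rot: [-3.139, 0.122, -0.0]
contact_force: [-0.2, 0.2, -0.1]
grip_width: -0.001
gripper_force: 0.0
```

Request:
servo_tool(plan=[{"xyz":[0,0,0.1],"yaw":0},{"xyz":[0,0,0],"yaw":0},{"xyz":[0,0,0.1],"yaw":0},{"xyz":[0,0,0],"yaw":0},{"xyz":[0,0,0.05],"yaw":0},{"xyz":[0,0,0],"yaw":0},{"xyz":[0,0,0],"yaw":0},{"xyz":[0,0,0],"yaw":0}])

```text
clock: 14.97
eef_pos: [559.2, 201.1, 90.6]
eef_rot: [-3.139, 0.122, -0.0]
contact_force: [0.8, -0.9, 0.5]
grip_width: -0.003
gripper_force: 0.0
```

Request:
servo_tool(plan=[{"xyz":[0,0,0.05],"yaw":0},{"xyz":[0,0,0],"yaw":0},{"xyz":[0,0,0.05],"yaw":0},{"xyz":[0,0,0],"yaw":0},{"xyz":[0,0,0.05],"yaw":0},{"xyz":[0,0,0],"yaw":0},{"xyz":[0,0,0],"yaw":0},{"xyz":[0,0,0],"yaw":0}])

```text
clock: 15.63
eef_pos: [559.2, 201.0, 89.2]
eef_rot: [-3.139, 0.122, -0.0]
contact_force: [-0.2, 0.4, 2.0]
grip_width: -0.002
gripper_force: 0.8
```

Request:
servo_tool(plan=[{"xyz":[0,0,0.1],"yaw":0},{"xyz":[0,0,0.08],"yaw":0},{"xyz":[0.2,0,0],"yaw":0},{"xyz":[0.3,0,0],"yaw":0},{"xyz":[0.3,0,0],"yaw":0},{"xyz":[0.3,0,0],"yaw":0},{"xyz":[0.3,0,0],"yaw":0},{"xyz":[0,0,0],"yaw":0}])

```text
clock: 16.3
eef_pos: [574.2, 199.8, 88.5]
eef_rot: [-3.139, 0.123, -0.003]
contact_force: [-1.5, -1.5, 7.4]
grip_width: 0.002
gripper_force: 3.7
```

Second stroke, pressing slightly harder.

Request:
servo_tool(plan=[{"xyz":[0,0,-0.5],"yaw":0},{"xyz":[0,0,-0.5],"yaw":0},{"xyz":[-0.7,0,0],"yaw":0},{"xyz":[-0.7,0,0],"yaw":0},{"xyz":[0,0,0.4],"yaw":0},{"xyz":[0,0,0.3],"yaw":0},{"xyz":[0,0,0.15],"yaw":0},{"xyz":[0,0,0],"yaw":0}])

```text
clock: 16.97
eef_pos: [558.7, 201.2, 88.6]
eef_rot: [3.139, -0.121, -0.002]
contact_force: [-0.3, -0.2, 3.9]
grip_width: 0.002
gripper_force: 2.3
```

Request:
servo_tool(plan=[{"xyz":[0,0,0.05],"yaw":0},{"xyz":[0,0,0.05],"yaw":0},{"xyz":[0,0,0.05],"yaw":0},{"xyz":[0,0,0],"yaw":0},{"xyz":[0,0,0],"yaw":0},{"xyz":[0,0,0],"yaw":0},{"xyz":[0,0,0],"yaw":0},{"xyz":[0,0,0],"yaw":0}])

```text
clock: 17.63
eef_pos: [559.3, 201.2, 88.2]
eef_rot: [-3.139, 0.122, -0.0]
contact_force: [-2.7, -0.6, 7.3]
grip_width: -0.0
gripper_force: 4.0
```

Request:
servo_tool(plan=[{"xyz":[0,0,0.04],"yaw":0},{"xyz":[0,0,0],"yaw":0},{"xyz":[0.2,0,0],"yaw":0},{"xyz":[0.3,0,0],"yaw":0},{"xyz":[0.3,0,0],"yaw":0},{"xyz":[0.3,0,0],"yaw":0},{"xyz":[0.3,0,0],"yaw":0},{"xyz":[0,0,0],"yaw":0}])

```text
clock: 18.3
eef_pos: [574.2, 200.0, 88.2]
eef_rot: [-3.138, 0.123, -0.003]
contact_force: [-1.7, -0.0, 9.3]
grip_width: 0.002
gripper_force: 4.6
```

Request:
servo_tool(plan=[{"xyz":[0,0,-1.0],"yaw":0},{"xyz":[0,0,-3.0],"yaw":0},{"xyz":[0,3.9,-1],"yaw":0},{"xyz":[0,4.0,-1],"yaw":0},{"xyz":[0,4.0,-1],"yaw":0},{"xyz":[0,4.0,-1],"yaw":0},{"xyz":[0,4.0,-1],"yaw":0},{"xyz":[0,4.0,-1],"yaw":0}])

```text
clock: 18.97
eef_pos: [554.3, -40.5, 187.4]
eef_rot: [3.139, -0.122, 0.001]
contact_force: [1.6, 0.3, -0.6]
grip_width: 0.002
gripper_force: 0.0
```

Request:
servo_tool(plan=[{"xyz":[0,4.1,0],"yaw":0},{"xyz":[0,4.1,0],"yaw":0},{"xyz":[0,4.1,0],"yaw":0},{"xyz":[0,4.1,0],"yaw":0},{"xyz":[0,0,0],"yaw":0},{"xyz":[0,0,0],"yaw":0},{"xyz":[0,0,0],"yaw":0},{"xyz":[0,0,0],"yaw":0}])

```text
clock: 19.63
eef_pos: [542.4, -199.8, 186.7]
eef_rot: [-3.138, 0.117, -0.0]
contact_force: [0.2, -0.1, -0.2]
grip_width: -0.003
gripper_force: 0.0
```

```bash
python3 look.py g
```

```text
(no output)
```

View pics/g.png

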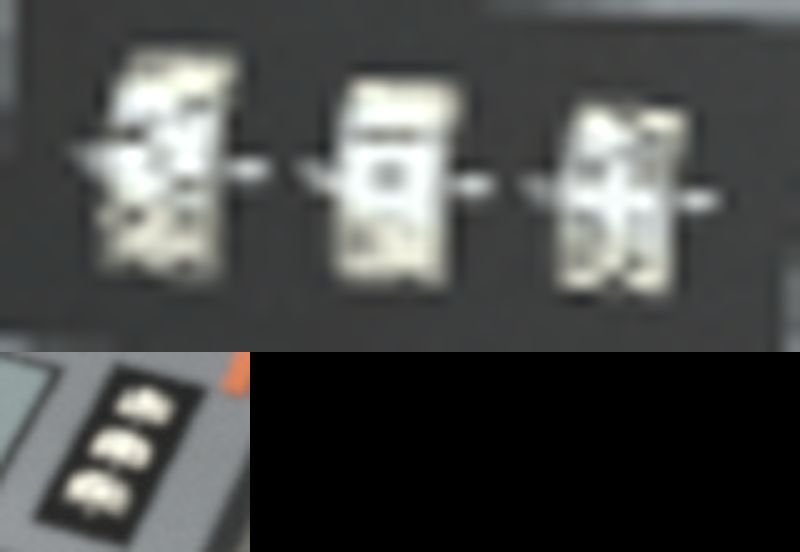

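```bash
python3 - <<'E'
from h import *
a=np.mean([grab_frame("top")["img"].astype(float).mean(2) for _ in range(8)],0)[195:213,224:267]
a=np.clip((a-90*a.max()/255)/(a.max()*.6)*255,0,255).astype(np.uint8)
cv2.imwrite("pics/k.png",cv2.resize(a,None,fx=18,fy=18,interpolation=cv2.INTER_LANCZOS4))
E
```

```text
(no output)
```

View pics/k.png

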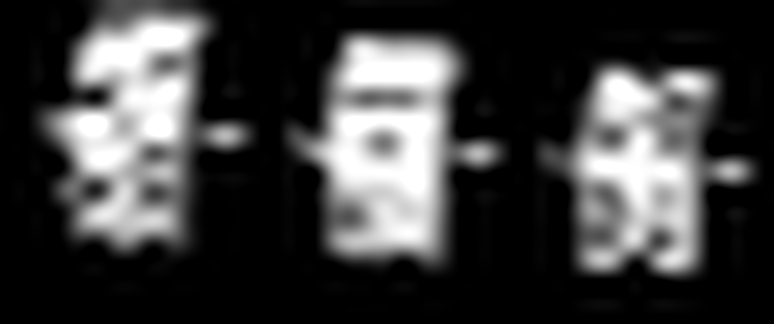

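The wheels read 3, 1, 4. The next step is the load key at (628, 14.5), with its top at z = 88.

Request:
servo_tool(plan=[{"xyz":[1.15,-3.7,0],"yaw":0},{"xyz":[1.15,-3.7,0],"yaw":0},{"xyz":[1.15,-3.7,0],"yaw":0},{"xyz":[1.15,-3.7,0],"yaw":0},{"xyz":[1.15,-3.7,0],"yaw":0},{"xyz":[1.15,-3.6,0],"yaw":0},{"xyz":[0,0,3],"yaw":0},{"xyz":[0,0,3],"yaw":0}])

```text
clock: 21.1
eef_pos: [630.4, 18.3, 128.1]
eef_rot: [-3.136, 0.111, -0.01]
contact_force: [0.7, -0.5, 0.8]
grip_width: 0.001
gripper_force: 0.0
```

Request:
servo_tool(plan=[{"xyz":[0,0,1.0],"yaw":0},{"xyz":[0,0,0.5],"yaw":0},{"xyz":[0,0,0.3],"yaw":0},{"xyz":[0,0,0.2],"yaw":0},{"xyz":[0,0,0],"yaw":0},{"xyz":[0,0,0],"yaw":0},{"xyz":[0,0,0],"yaw":0},{"xyz":[0,0,0],"yaw":0}])

```text
clock: 21.77
eef_pos: [628.3, 13.1, 107.8]
eef_rot: [-3.139, 0.122, -0.003]
contact_force: [-0.3, -0.3, -1.2]
grip_width: -0.0
gripper_force: 0.0
```

Request:
servo_tool(plan=[{"xyz":[0,0,0.5],"yaw":0},{"xyz":[0,0,0.3],"yaw":0},{"xyz":[0,0,0.2],"yaw":0},{"xyz":[0,0,0.2],"yaw":0},{"xyz":[0,0,0.2],"yaw":0},{"xyz":[0,0,0],"yaw":0},{"xyz":[0,0,0],"yaw":0},{"xyz":[0,0,0],"yaw":0}])

```text
clock: 22.43
eef_pos: [628.1, 13.2, 94.1]
eef_rot: [-3.139, 0.122, -0.002]
contact_force: [-1.6, -0.3, 8.8]
grip_width: -0.0
gripper_force: 4.0
```

Request:
servo_tool(plan=[{"xyz":[0,0,0.1],"yaw":0},{"xyz":[0,0,0.1],"yaw":0},{"xyz":[0,0,0],"yaw":0},{"xyz":[0,0,0],"yaw":0},{"xyz":[0,0,0],"yaw":0},{"xyz":[0,0,0],"yaw":0},{"xyz":[0,0,0],"yaw":0},{"xyz":[0,0,0],"yaw":0}])

```text
clock: 23.1
eef_pos: [628.2, 13.2, 94.0]
eef_rot: [-3.139, 0.122, -0.002]
contact_force: [-4.9, 0.4, 16.3]
grip_width: -0.005
gripper_force: 8.3
```

Rigid stop about 2 mm into the key's travel, so the shut fingers are probably resting on the collar. I'll back off and measure the key and collar heights.

Request:
servo_tool(plan=[{"xyz":[0,0,-1.5],"yaw":0},{"xyz":[0,0,-3.5],"yaw":0},{"xyz":[0,4.1,0],"yaw":0},{"xyz":[0,4.1,0],"yaw":0},{"xyz":[0,4.1,0],"yaw":0},{"xyz":[0,4.1,0],"yaw":0},{"xyz":[0,4.1,0],"yaw":0},{"xyz":[0,0,0],"yaw":0}])

```text
clock: 23.77
eef_pos: [608.3, -206.0, 140.3]
eef_rot: [3.127, -0.147, -0.004]
contact_force: [-0.9, -2.6, 0.0]
grip_width: 0.006
gripper_force: 0.0
```

```bash
python3 - <<'E'
from h import *
print(np.round(observe()["eef_pos"],1))
fs=[grab_frame("top") for _ in range(8)]; f=fs[0]; D=np.median([g["depth"] for g in fs],0); f["depth"]=D
for r in range(166,192): print(r,[int(round(world(f,(r,c))[2])) for c in range(292,318)])
a=np.mean([g["img"].astype(float) for g in fs],0)[162:222,278:338]
cv2.imwrite("pics/l.png",cv2.resize(np.clip(a*1.8,0,255).astype(np.uint8),None,fx=10,fy=10,interpolation=cv2.INTER_CUBIC))
E
```

```text
[ 608.3 -206.   140.3]
166 [92, 94, 71, 72, 70, 70, 72, 71, 69, 70, 72, 69, 70, 70, 71, 71, 72, 71, 71, 70, 70, 70, 71, 71, 71, 70]
167 [91, 92, 71, 70, 69, 71, 70, 71, 70, 71, 69, 71, 71, 69, 69, 71, 70, 70, 70, 71, 71, 70, 71, 71, 70, 71]
168 [89, 92, 72, 70, 72, 71, 70, 72, 68, 69, 70, 72, 70, 70, 71, 72, 71, 69, 71, 68, 71, 71, 69, 71, 71, 70]
169 [91, 92, 71, 70, 71, 70, 69, 72, 71, 71, 71, 70, 70, 71, 72, 70, 70, 72, 69, 71, 70, 69, 71, 71, 71, 71]
170 [92, 92, 72, 70, 70, 71, 70, 72, 81, 82, 81, 84, 83, 83, 83, 81, 71, 70, 70, 71, 71, 71, 71, 71, 70, 70]
171 [93, 93, 70, 69, 70, 70, 72, 82, 82, 83, 82, 83, 83, 84, 83, 83, 83, 71, 71, 70, 72, 71, 71, 70, 71, 70]
172 [91, 71, 69, 70, 71, 70, 83, 82, 83, 83, 90, 91, 92, 82, 83, 82, 84, 82, 81, 70, 69, 71, 71, 70, 70, 71]
173 [92, 71, 70, 70, 70, 83, 83, 82, 89, 92, 94, 92, 93, 93, 91, 82, 82, 82, 82, 70, 70, 70, 70, 71, 71, 71]
174 [70, 71, 71, 69, 83, 83, 82, 92, 92, 92, 93, 92, 93, 93, 93, 92, 82, 83, 84, 80, 70, 70, 71, 72, 72, 72]
175 [71, 70, 69, 69, 83, 82, 83, 92, 93, 93, 94, 93, 93, 91, 93, 92, 91, 83, 83, 83, 70, 71, 71,
[... 1056 characters left out ...]
4, 82, 76, 72, 72, 69, 71, 70, 71, 71, 70, 69]
186 [70, 71, 70, 71, 71, 72, 72, 70, 71, 70, 81, 79, 81, 79, 76, 69, 70, 72, 71, 72, 70, 70, 70, 69, 71, 71]
187 [70, 69, 71, 70, 71, 71, 71, 69, 71, 69, 73, 72, 71, 72, 71, 70, 73, 71, 69, 69, 71, 71, 73, 72, 71, 71]
188 [71, 71, 70, 70, 71, 70, 70, 71, 73, 71, 70, 71, 70, 72, 72, 72, 71, 71, 71, 71, 72, 71, 71, 73, 71, 71]
189 [72, 69, 70, 70, 69, 70, 71, 70, 71, 69, 70, 70, 70, 70, 70, 70, 71, 72, 71, 70, 72, 71, 72, 72, 69, 72]
190 [72, 71, 71, 71, 70, 70, 71, 69, 71, 70, 70, 71, 72, 71, 71, 71, 70, 70, 69, 71, 71, 71, 71, 70, 72, 71]
191 [70, 70, 70, 73, 70, 71, 71, 71, 71, 71, 70, 71, 70, 71, 69, 71, 70, 70, 70, 71, 70, 70, 71, 71, 71, 69]
```

View pics/l.png

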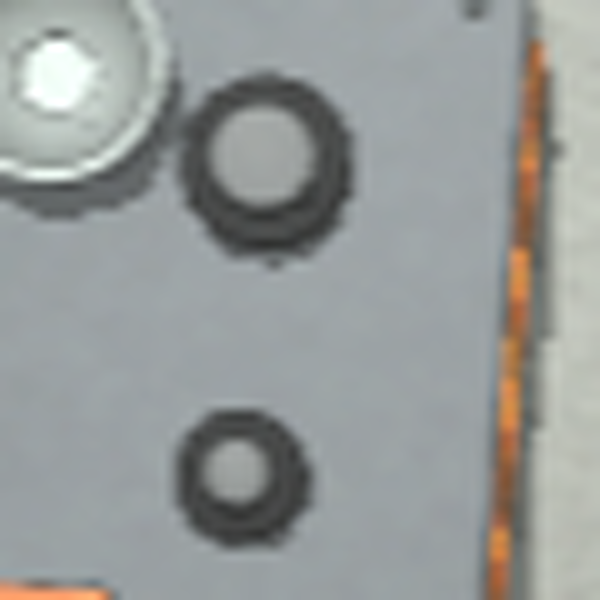

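```bash
python3 - <<'E'
from h import *
fs=[grab_frame("top") for _ in range(4)]; f=fs[0]; f["depth"]=np.median([g["depth"] for g in fs],0)
for r in range(201,218): print(r,[int(round(world(f,(r,c))[2])) for c in range(294,312)])
z=np.array([[world(f,(r,c)) for c in range(300,308)] for r in range(174,181)]).reshape(-1,3)
print(z.mean(0), np.round(observe()["eef_pos"],1))
E
```

```text
201 [71, 71, 73, 72, 70, 71, 71, 70, 71, 70, 70, 71, 70, 71, 71, 70, 71, 71]
202 [69, 73, 70, 70, 71, 72, 70, 72, 67, 71, 71, 72, 71, 71, 70, 71, 72, 71]
203 [71, 70, 71, 71, 71, 81, 84, 82, 82, 82, 71, 70, 71, 70, 71, 71, 71, 70]
204 [72, 71, 68, 81, 82, 83, 82, 83, 83, 82, 83, 82, 69, 73, 72, 71, 71, 68]
205 [71, 70, 82, 83, 83, 83, 84, 83, 82, 83, 82, 83, 84, 68, 72, 71, 72, 69]
206 [70, 72, 80, 83, 80, 92, 93, 91, 92, 82, 83, 85, 81, 70, 71, 71, 72, 72]
207 [70, 82, 83, 82, 91, 92, 93, 92, 92, 91, 83, 83, 81, 83, 68, 69, 71, 71]
208 [71, 81, 86, 85, 94, 91, 94, 91, 93, 93, 92, 82, 82, 83, 71, 68, 72, 71]
209 [69, 82, 83, 82, 93, 92, 93, 92, 95, 93, 92, 84, 82, 84, 71, 72, 71, 68]
210 [71, 84, 83, 82, 92, 94, 92, 95, 91, 93, 87, 82, 82, 84, 69, 70, 70, 70]
211 [70, 83, 81, 83, 83, 91, 93, 95, 93, 90, 83, 83, 84, 81, 71, 70, 71, 71]
212 [70, 68, 83, 83, 81, 81, 91, 93, 91, 82, 84, 83, 83, 75, 71, 71, 70, 71]
213 [73, 73, 82, 83, 82, 85, 83, 82, 83, 84, 86, 82, 82, 70, 71, 70, 68, 70]
214 [70, 70, 69, 82, 81, 83, 81, 82, 82, 84, 84, 80, 72, 70, 72, 70, 72, 73]
215 [71, 70, 72, 73, 73, 84, 81, 82, 82, 82, 77, 70, 71, 72, 69, 71, 69, 71]
216 [71, 72, 73, 70, 71, 71, 70, 70, 70, 72, 71, 70, 70, 70, 70, 69, 69, 70]
217 [71, 73, 71, 70, 71, 70, 68, 72, 70, 73, 70, 73, 70, 71, 70, 70, 73, 70]
[628.20132809  16.37029828  92.48910135] [ 612.1 -190.5  140.9]
```

Both keys stand at 92 mm and the collar at 82.5 mm, so the stop at 86 mm was probably the full 6 mm of travel. I'll press again slowly to confirm where contact starts.

Request:
servo_tool(plan=[{"xyz":[0,-4.1,0],"yaw":0},{"xyz":[0,-4.1,0],"yaw":0},{"xyz":[0,-4.1,0],"yaw":0},{"xyz":[0,-4.1,0],"yaw":0},{"xyz":[0,-4.1,0],"yaw":0},{"xyz":[0,0,1.0],"yaw":0},{"xyz":[0,0,1.8],"yaw":0},{"xyz":[0,0,0.6],"yaw":0}])

```text
clock: 25.03
eef_pos: [626.5, 14.4, 104.9]
eef_rot: [3.139, -0.118, -0.005]
contact_force: [-1.5, -0.4, -0.9]
grip_width: 0.002
gripper_force: 0.0
```

Request:
servo_tool(plan=[{"xyz":[0,0,0.3],"yaw":0},{"xyz":[0,0,0.3],"yaw":0},{"xyz":[0,0,0],"yaw":0},{"xyz":[0,0,0],"yaw":0},{"xyz":[0,0,0],"yaw":0},{"xyz":[0,0,0],"yaw":0},{"xyz":[0,0,0],"yaw":0},{"xyz":[0,0,0],"yaw":0}])

```text
clock: 25.7
eef_pos: [628.0, 13.1, 101.2]
eef_rot: [-3.139, 0.122, -0.001]
contact_force: [0.7, 0.1, -0.2]
grip_width: -0.001
gripper_force: 0.0
```

Request:
servo_tool(plan=[{"xyz":[0,-0.1,0.15],"yaw":0},{"xyz":[0,0,0.15],"yaw":0},{"xyz":[0,0,0],"yaw":0},{"xyz":[0,0,0],"yaw":0},{"xyz":[0,0,0],"yaw":0},{"xyz":[0,0,0],"yaw":0},{"xyz":[0,0,0],"yaw":0},{"xyz":[0,0,0],"yaw":0}])

```text
clock: 26.37
eef_pos: [628.2, 14.0, 98.0]
eef_rot: [3.139, -0.122, 0.001]
contact_force: [0.4, -0.2, 1.8]
grip_width: -0.001
gripper_force: 1.3
```

Request:
servo_tool(plan=[{"xyz":[0,0,0.15],"yaw":0},{"xyz":[0,0,0.15],"yaw":0},{"xyz":[0,0,0],"yaw":0},{"xyz":[0,0,0],"yaw":0},{"xyz":[0,0,0],"yaw":0},{"xyz":[0,0,0],"yaw":0},{"xyz":[0,0,0],"yaw":0},{"xyz":[0,0,0],"yaw":0}])

```text
clock: 27.03
eef_pos: [628.2, 14.0, 95.0]
eef_rot: [3.139, -0.122, 0.001]
contact_force: [0.9, -1.2, 4.5]
grip_width: 0.003
gripper_force: 2.1
```

Request:
servo_tool(plan=[{"xyz":[0,0,0.2],"yaw":0},{"xyz":[0,0,0.2],"yaw":0},{"xyz":[0,0,0],"yaw":0},{"xyz":[0,0,0],"yaw":0},{"xyz":[0,0,0],"yaw":0},{"xyz":[0,0,0],"yaw":0},{"xyz":[0,0,0],"yaw":0},{"xyz":[0,0,0],"yaw":0}])

```text
clock: 27.7
eef_pos: [628.3, 14.0, 93.9]
eef_rot: [3.139, -0.122, 0.002]
contact_force: [-3.5, -1.8, 18.8]
grip_width: -0.001
gripper_force: 9.1
```

The spring contact runs from z 100 down to a hard stop at 94, which is the full 6 mm. Now I'll release and back away.

Request:
servo_tool(plan=[{"xyz":[0,0,-1.0],"yaw":0},{"xyz":[0,0,-2.0],"yaw":0},{"xyz":[0,0,-3.0],"yaw":0},{"xyz":[0,3,-3.0],"yaw":0},{"xyz":[0,4,0],"yaw":0},{"xyz":[0,4,0],"yaw":0},{"xyz":[0,4,0],"yaw":0},{"xyz":[0,2,0],"yaw":0}])

```text
clock: 28.37
eef_pos: [612.1, -161.3, 179.2]
eef_rot: [3.135, -0.132, -0.006]
contact_force: [0.7, -1.1, -0.3]
grip_width: 0.003
gripper_force: 0.0
```

Request:
servo_tool(plan=[{"xyz":[0,0,0],"yaw":0},{"xyz":[0,0,0],"yaw":0},{"xyz":[0,0,0],"yaw":0},{"xyz":[0,0,0],"yaw":0},{"xyz":[0,0,0],"yaw":0},{"xyz":[0,0,0],"yaw":0},{"xyz":[0,0,0],"yaw":0},{"xyz":[0,0,0],"yaw":0}])

```text
clock: 29.03
eef_pos: [614.9, -154.2, 180.4]
eef_rot: [-3.139, 0.12, -0.0]
contact_force: [0.3, -0.8, 1.4]
grip_width: 0.006
gripper_force: 0.0
```

```bash
python3 -c "
from rig import *
print(hand_in())"
```

```text
the job is handed in; nothing more can be done
None
```

The wheels read 3, 1, 4 in the camera picture; I then pressed the load key fully down (6 mm, twice), released it, backed the arm clear and handed in at about 29 s, with no verdict returned.

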